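# Close a storage box: hook the lid in and snap the clip shut

### The job

The potatoes are packed; close the storage box. Take its lid from where it leans against the jar, hook the lid's plain end under the bracket on the box, lay the lid level on the seal with its skirt inside the box, then swing the white clip down over the rim until it snaps fully home and let go. Leave the potatoes in the box and the jars and the bowl standing where they are.

Things in the scene. Friction and masses are not known exactly. Their poses are not given: they have to be found in the camera images.
- box: Grey open box holding 3 potatoes, 180 x 116 x 78 mm, walls 5, on non-slip feet: it does not move. Origin: centre of its underside; x along its length, z up. Dark bracket over the rim at the -x end; rolled rim 7 mm thick, outer edge at x = +97 mm where the clip catches. Inner mouth 170 x 106.
- rim_center (a point): Centre of the box's mouth at rim height, 78 mm above its underside. On the rim lies a dark sprung rubber seal, its top 5 mm higher; it gives about 1 mm per 4.5 N, 4.5 mm at most. Axes as the box.
- bracket_slot (a point): Mouth of the slot under the bracket (56 mm wide), at [-0.086, 0, 0.083] in the box frame, level with the seal's top. The roof's inner edge is 11 mm above; its underside slopes down outward 20 degrees to 8 mm above seal height at the upright, x = -95.5 mm, which stops the lid's edge. The edge enters toward -x with the lid's clip end raised 10 to 20 degrees, never from straight above.
- lid: Loose teal lid, 188 x 124 mm, about 0.3 kg, leaning at about 38 degrees, plain (-x) edge on the worktop, underside on the jar's top. Origin: centre of its underside; plate 4.5 mm thick; x toward the clip end, z out of its top. Skirt below: 8 mm deep, x -80 to +82.5, y +-50.5. Shut: frame in line with the box's, x -1.5 to +2.5 mm, origin 81.5 mm above it (82.3 unclipped).
- lid_grip (a point): Point to grip in the lid's bar: 14 mm thick along the lid's x, 70 mm long along its y, standing from z = 8.5 (top of the lid's panel) to 36.5 mm at the lid's middle; this point is 30 mm above the lid's origin. Axes as the lid. Grip it along the lid's own -z, closing along its x.
- lid_tongue (a point): Middle of the lower edge of the lid's plain end, [-0.094, 0, 0] in the lid frame: the edge that goes under the bracket.
- clip (a joint): White clip on the lid's +x end, hinged along the lid's y at [0.083, 0, 0.009] of the lid frame. 0 = shut, front hanging down over the rim; 1.57 = front straight out, level. Starts 1.1 to 1.7, stays where put. Below 0.35 its rib meets the rim: push its front inward and 30 to 45 degrees down, 4 to 10 N, till the rib jumps under the rim; it then rests at 0 and holds.
- clip_front (a point): Where a fingertip pushes: outer face of the clip's 58 mm wide front plate, [0.0205, 0, -0.026] from the hinge when shut. x = outward normal of the plate, z = up along it when shut. The plate's edge, a flared tab, is 19 mm beyond (-z); the plate's top 29 mm the other way.
- red_lid_jar: Full glass jar with a red cap that the lid leans on, 66 mm across, 99 mm high, 0.44 kg, loose. Origin: centre of its underside.
- potato_a: Small potato, 45 x 49 x 34 mm, in the box. Origin: centre of its underside.
- potato_b: Small potato like the first, in the box.
- potato_c: Small potato like the first, in the box.
- pepper_jar: Spice jar with a dark brown cap, 41 mm across, 104 mm high, loose bystander. Origin: centre of its underside.
- green_cap_jar: Spice jar with a green cap, 44 mm across, 100 mm high, loose bystander. Origin: centre of its underside.
- yellow_cap_jar: Spice jar with a yellow cap, 42 mm across, 106 mm high, loose bystander. Origin: centre of its underside.
- bowl: Small pale plastic bowl, 125 mm across, 44 mm high, loose bystander. Origin: centre of its underside.
Things that resemble listed ones, but are neither listed nor needed, are in the scene too. What is shaped like the red_lid_jar but turquoise is not meant.

How it is judged:
At the end, for the whole second after the job is handed in: Lid level on the seal (0.03 rad, origin under 83.5 mm above the box's underside), in line with the box (0.08 rad), its plain edge under the bracket (over 88.5 mm out, 78.5 to 85 mm up, centred to 6 mm), at rest; clip under 0.06 rad; potatoes in the box; red-capped jar upright (0.1 rad) (z of lid_tongue in the frame of box between 0.0785 and 0.085 m and x of lid_tongue in the frame of box below -0.0885 m and y of lid_tongue in the frame of box between -0.006 and 0.006 m and z of lid in the frame of box below 0.0835 m and angle between the z axis of lid and the z axis of box, either way round below 0.03 rad and angle between the x axis of lid and the x axis of box, either way round below 0.08 rad and value of joint clip below 0.06 rad and linear speed of lid below 0.01 m/s and horizontal distance between each of potato_a, potato_b, potato_c and box below 0.09 m and height (world z) of each of potato_a, potato_b, potato_c below 0.06 m and angle between red_lid_jar's own z axis and vertical below 0.1 rad); the robot touches nothing.
It fails at once if the jar with the red cap is tipped (0.3 rad) or pushed more than 40 mm (angle between red_lid_jar's own z axis and vertical above 0.3 rad or distance of red_lid_jar from where it was at the start of the episode above 0.04 m).
It fails at once if the spice jars or the bowl are pushed more than 30 mm (distance of any of pepper_jar, green_cap_jar, yellow_cap_jar, bowl from where it was at the start of the episode above 0.03 m).
It also fails if it takes over 54 s, if anything falls off the work surface, if the arm or the gripper's body presses on something with over 40 N, if the wrist force passes 120 N, or if a joint passes its speed limit or range.

### The arm

A 6-joint arm with a two-finger parallel gripper is mounted at the origin on a cart in front of the work surface, level with it; the furniture and walls round the work are solid. World frame = base frame: x ahead of the robot, y to its left, z up, the work surface at z = 0. Lengths are in m, angles in rad, forces in N, time in s.
With the tool pointing down it reaches from about 0.35 to 0.925 m from the base axis. Payload 6.4 kg.
Tool frame: the origin (TCP) lies midway between the tips of the shut fingers; the grasp point (between the pads) lies 19 mm behind it; y points along the fingers, x is the direction in which the jaws open and shut, and the axes are right-handed (so a half turn about y gives the same grasp; the last joint's range is limited). The gripper opens to 94 mm and grips with 3 to 60 N. Pads are 16 mm wide; open, the fingers measure 119 mm over their backs; the gripper's body (75 mm by 177 mm) begins 78 mm behind the grasp point.
Start: joints at [1.16, 0.245, 1.558, -0, 1.339, -0.174], TCP at [0.152, 0.632, 0.205] pointing down, gripper open.
Joint ranges: [-3.13, 3.13], [-1.02, 2.26], [0.13, 2.54], [-0.95, 4.09], [0.21, 2.88], [-2.74, 2.74]. Speed limits (rad/s): [2.57, 2.57, 3.14, 3.14, 3.14, 3.14].

### API

Orientations are given as a unit quaternion [x, y, z, w].
In Python, from plant import arm gives the robot as it stands.
- The arm moves only by the tool move_arm, never from a script. Its argument "motion" is a list of rows, each a list of 7 numbers: the opening, from -1 (shut) to 1 (fully open), so that 0 is half open, then the shift along the world's x, y, z in mm, then the turn, a rotation vector about the world's x, y, z in rad. A call has 1 to 8 rows; each row shifts and turns the commanded pose from where the row before left it; what a row does not reach is not made up. A row lasts 1/8 s, in which the tool goes at most 62.5 mm and 10.7 degrees, less where a joint would pass 70% of its speed; a pose out of reach is approached as far as the arm can. A call with a gripper value outside its range is refused whole. The fingers move at their own pace and stop on an object; "newtons" is the grip in N (left out, the last holds). Time passes only in rows, so rows that do not move let the fingers close. It gives the time, the measured TCP pose, the force and the opening at its end, in the units of the state.
- arm.get_state(): the state, without advancing time (a new reading comes with each control period).
- arm.camera(name): name is "side" or "top" or "wrist"; returns (picture, depth): 384x512x3 uint8, blue, green, red; 384x512 float32, m along the optical axis (not along the pixel's ray), 0 where there is no reading.
- arm.camera_info(name): a dict with "intrinsics" (3x3 intrinsics, pixels), "world_to_cam" (4x4, takes a point from world to camera coordinates); the wrist camera has in their place "hand_eye" (4x4, takes a point from camera to tool coordinates, whose origin is the TCP and whose axes are the tool frame's). Camera axes: x right, y down, z forward; pixel columns grow to the right and rows downward; lengths in m; the calibration is good to about 2 mm. A picture is of the moment at which its call begins: read the wrist's pose just before it. camera_info takes no time and is no camera call.
- arm.hand_in(): hands the job in, once; it reports no verdict.
The state is a dict: "time": time; "joints": joint angles; "joint_velocities": joint speeds; "tau": joint torques, N m; "tool_pos": TCP position; "tool_rot": TCP orientation; "contact_force": force on the tool from outside, world axes, zero at the start; "moment": the same for the moment, N m; "finger_gap": opening from 0.0 (shut) to 1.0 (fully open).
Only numpy, scipy, OpenCV 4.12 (cv2) and the standard library are available. Lean on these libraries where they do the work, as an engineer would, in place of code of your own. Each camera call takes 0.05 s, during which the arm holds its last target. There are 200 camera calls.

## Working session

There is one attempt and no reset: what is moved stays moved. The work goes in short steps, Python scripts to look and compute and a tool call to move; the robot and the scene stay as the last step left them, time stands still between calls to the robot, and variables do not carry over. Pictures are saved under pics/ and viewed, about 8 in all and at most 12, crops included, and the job is handed in when it is done.

Besides the shell and the picture viewer there is one more tool, called after "Emit:" by a JSON object that holds its "fn" and its "kwargs". move_arm: Moves the arm, as the interface text tells. Its arguments: {"type":"object","properties":{"motion":{"type":"array"},"newtons":{"type":"number"}},"required":["motion"]}

```bash
ls; mkdir -p pics
cat > h.py <<'E'
import numpy as np, cv2
from scipy.spatial.transform import Rotation as R
from plant import arm
np.set_printoptions(precision=4,suppress=True)
def cloud(name):
    s=arm.get_state(); im,d=arm.camera(name); c=arm.camera_info(name); K=np.array(c["intrinsics"])
    v,u=np.mgrid[:384,:512]
    P=np.stack([(u-K[0,2])/K[0,0]*d,(v-K[1,2])/K[1,1]*d,d],-1)
    if name=="wrist":
        T=np.eye(4);T[:3,:3]=R.from_quat(s["tool_rot"]).as_matrix();T[:3,3]=s["tool_pos"];T=T@np.array(c["hand_eye"])
    else: T=np.linalg.inv(np.array(c["world_to_cam"]))
    W=P@T[:3,:3].T+T[:3,3]; W[d==0]=np.nan
    return im,W,T
E
python3 - <<'E'
from h import *
for n in("side","top"):
    im,W,T=cloud(n); np.savez("pics/%s0.npz"%n,im=im,W=W); print(n,T)
    cv2.imwrite("pics/%s0.png"%n,im)
a=cv2.imread("pics/side0.png");b=cv2.imread("pics/top0.png")
cv2.imwrite("pics/both0.png",cv2.resize(np.hstack([a,b]),(800,300)))
print(arm.get_state())
E
```

```text
pics
side [[ 0.9772 -0.0955  0.1897  0.3125]
 [-0.2123 -0.4226  0.8811 -0.5773]
 [-0.004  -0.9013 -0.4333  0.5189]
 [ 0.      0.      0.      1.    ]]
top [[-0.0217 -0.9852  0.1698  0.2572]
 [-0.9997  0.0224  0.0023  0.3177]
 [-0.006  -0.1697 -0.9855  1.5308]
 [ 0.      0.      0.      1.    ]]
{'time': 0.1, 'joints': array([ 1.1599,  0.2457,  1.5589, -0.    ,  1.3387, -0.1741]), 'joint_velocities': array([ 0.0003, -0.0014, -0.0025, -0.0009, -0.0002,  0.0004]), 'tau': array([  0.0002, -41.692 , -31.5523,   0.0687,   0.031 ,  -0.    ]), 'tool_pos': array([0.1523, 0.6314, 0.2045]), 'tool_rot': array([ 0.5558,  0.4369, -0.438 , -0.5553]), 'contact_force': array([ 1.2544, -0.0853,  0.9555]), 'moment': array([-0.0475,  0.0311,  0.0425]), 'finger_gap': 0.9982651269872888}
```

```bash
sleep 0
```

```text
(no output)
```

View pics/side0.png

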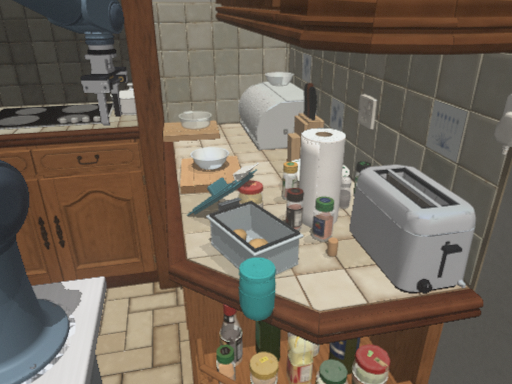

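View pics/top0.png

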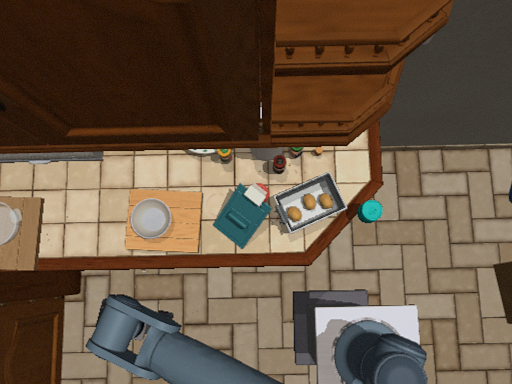

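The lid leans on the red-capped jar at top(258,193) / side(225,190). The box is at top(310,203). The turquoise jar at top(371,210) is not the one meant. I'll enlarge that area and measure.

Run:
```python
from h import *
S=np.load("pics/side0.npz");T=np.load("pics/top0.npz")
a=cv2.resize(S["im"][140:290,170:360],(480,379),interpolation=2);b=cv2.resize(T["im"][140:260,195:385],None,fx=3.1,fy=3.1,interpolation=2)
c=np.zeros((760,600,3),np.uint8);c[:379,:480]=a;c[385:385+b.shape[0],:b.shape[1]]=b[:, :600]
cv2.imwrite("pics/z0.png",cv2.resize(c,None,fx=.79,fy=.79,interpolation=cv2.INTER_AREA))
for n,D in(("side",S),("top",T)):
    hsv=cv2.cvtColor(D["im"],cv2.COLOR_BGR2HSV);W=D["W"]
    teal=cv2.inRange(hsv,(80,80,30),(100,255,140))
    k,l,st,ce=cv2.connectedComponentsWithStats(teal)
    print(n)
    for i in range(1,k):
        if st[i,4]>60:
            P=W[(l==i)];P=P[~np.isnan(P[:,0])]
            if len(P)>30: print(st[i],ce[i],np.median(P,0),P.min(0),P.max(0))
    # points in the region
    R0=(W[...,0]>.3)&(W[...,0]<1.)&(W[...,1]>-.1)&(W[...,1]<.75)
    if n=="top":
        tab=W[R0&(np.abs(W[...,2])<.02)];print("table z",np.median(tab[:,2]),len(tab))
        for nm,(u,v) in dict(boxleft=(277,212),boxright=(343,200),c=(310,203),bowl=(151,218),redcap=(263,188),pep=(280,162),yel=(224,154),grn=(296,151)).items(): print(nm,W[v,u])
        m=(R0&(W[...,2]>.072)&(W[...,2]<.105)); m[:,:273]=0; m[:180-5,:290]=0; m[:173]=0;m[:,350:]=0
        r=cv2.minAreaRect(W[m][:,:2].astype(np.float32)*1000);print("boxrim",r,cv2.boxPoints(r),np.median(W[m][:,2]))
```

```text
side
[209 178  23  19 184] [218.6033 186.337 ] [0.4234 0.38   0.0789] [0.3972 0.3108 0.0688] [0.4553 0.4157 0.1053]
[ 239  269   37   52 1210] [256.5025 297.9074] [ 0.4297 -0.0416  0.0521] [ 0.4049 -0.049   0.0012] [0.4988 0.0829 0.0985]
top
[ 214  184   57   64 1788] [240.5906 217.1997] [0.4277 0.3842 0.0736] [ 0.3405  0.2925 -0.0062] [0.5223 0.4714 0.1249]
[357 203  19  20 119] [362.8824 214.9076] [0.424  0.0101 0.066 ] [ 0.406  -0.0239  0.0143] [0.463  0.0177 0.1015]
table z -0.00023835919574066722 17563
boxleft [ 0.4508  0.2681 -0.0043]
boxright [0.4727 0.0674 0.0796]
c [0.4706 0.1654 0.0453]
bowl [0.4364 0.6678 0.0291]
redcap [0.512  0.312  0.1001]
pep [0.5901 0.2583 0.1075]
yel [0.6202 0.4294 0.1034]
grn [0.6296 0.2065 0.0839]
boxrim ((467.7159423828125, 174.07562255859375), (128.43756103515625, 208.3660888671875), 22.652219772338867) [[368.3263 245.489 ]
 [448.5757  53.1963]
 [567.1056 102.6623]
 [486.8562 294.955 ]] 0.0810674814168687
```

View pics/z0.png

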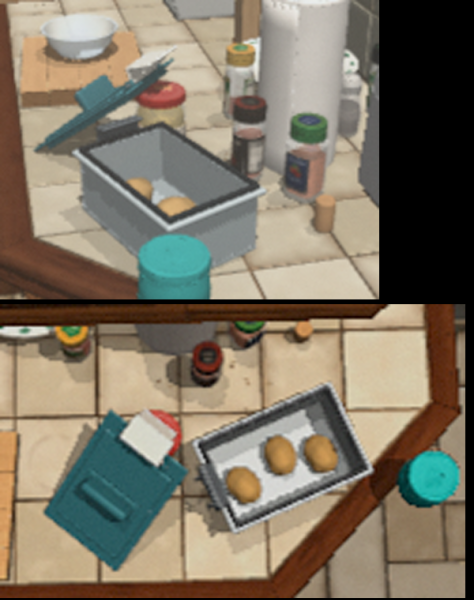

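```bash
cat >> h.py <<'E'
def go(pos,Rm,n=None):
    s=arm.get_state();d=(np.array(pos)-s["tool_pos"])*1000;w=(R.from_matrix(Rm)*R.from_quat(s["tool_rot"]).inv()).as_rotvec()
    print("from",s["tool_pos"],"d mm",d,"rot",w,"deg",np.degrees(np.linalg.norm(w)),"minrows",max(np.linalg.norm(d)/62.5,np.degrees(np.linalg.norm(w))/10.7),"t",s["time"])
def rotlid(yaw,pitch):  # x raised by pitch
    h=np.array([np.cos(yaw),np.sin(yaw),0]);z=np.array([0,0,1.])
    x=h*np.cos(pitch)+z*np.sin(pitch);zz=-h*np.sin(pitch)+z*np.cos(pitch)
    return np.stack([x,np.cross(zz,x),zz],1)
def tool(L,sgn=1): # tool y=-lid z, tool x=sgn*lid x
    y=-L[:,2];x=sgn*L[:,0];return np.stack([x,y,np.cross(x,y)],1)
E
python3 - <<'E'
from h import *
T=np.load("pics/top0.npz");W=T["W"];hsv=cv2.cvtColor(T["im"],cv2.COLOR_BGR2HSV)
teal=cv2.inRange(hsv,(80,80,30),(100,255,140));teal[:,275:]=0;teal=cv2.erode(teal,np.ones((3,3)))
P=W[teal>0];P=P[~np.isnan(P[:,0])]
A=P.copy()
for _ in range(8):
    c=A.mean(0);n=np.linalg.svd(A-c)[2][2];n*=np.sign(n[2]);r=(P-c)@n;A=P[np.abs(r-np.median((A-c)@n))<.004]
print("n",n,"tilt",np.degrees(np.arccos(n[2])),"n",len(A),len(P),"yaw from n",np.degrees(np.arctan2(-n[1],-n[0])),"zplane", c)
bar=P[r>.013];print("bar",len(bar),bar.mean(0),r.max(), bar.max(0),bar.min(0))
b=bar-bar.mean(0);print(np.linalg.svd(b)[2][0])
S=np.load("pics/side0.npz")["W"]
m=(W[...,2]>.25)&(W[...,1]<.7)&(W[...,1]>-.1)&(W[...,0]>.4);q=W[m];print("cupboard",q.min(0), np.percentile(q,5,axis=0))
q=S[(S[...,2]>.25)&(S[...,0]>.3)&(S[...,1]<.7)&(S[...,1]>-.1)];print(q.min(0),np.percentile(q,[2,10],axis=0))
print("tool",R.from_quat(arm.get_state()["tool_rot"]).as_matrix(), arm.camera_info("wrist"))
yaw=np.arctan2(-n[1],-n[0]);
for sg in(1,-1):
    G=tool(rotlid(yaw,np.radians(38)),sg);go(bar.mean(0)-G[:,1]*.2,G)
E
```

```text
n [-0.4723  0.3925  0.7892] tilt 37.889407328522815 n 1062 1527 yaw from n -39.729795092660076 zplane [0.4282 0.3829 0.064 ]
bar 131 [0.4188 0.3905 0.0857] 0.033341975835655034 [0.4466 0.4202 0.0952] [0.3931 0.3601 0.077 ]
[-0.6282 -0.778  -0.0077]
cupboard [ 0.5415 -0.0225  0.4238] [0.5463 0.0888 0.5063]
[ 0.54  -0.061  0.25 ] [[ 0.5431 -0.0338  0.2565]
 [ 0.5607 -0.0137  0.2822]]
tool [[ 0.2346 -0.0007 -0.9721]
 [ 0.9721 -0.0016  0.2346]
 [-0.0017 -1.      0.0003]] {'intrinsics': array([[295.0176,   0.    , 255.116 ],
       [  0.    , 295.0176, 194.7653],
       [  0.    ,   0.    ,   1.    ]]), 'hand_eye': array([[ 1.    , -0.0002,  0.0012,  0.0004],
       [-0.0012, -0.2679,  0.9634, -0.1794],
       [ 0.0002, -0.9634, -0.2679,  0.0772],
       [ 0.    ,  0.    ,  0.    ,  1.    ]])}
from [0.1523 0.6314 0.2045] d mm [ 171.8068 -162.1341   38.8015] rot [ 0.2482 -0.7493 -1.9406] deg 120.03683430530782 minrows 11.218395729468021 t 0.1
from [0.1523 0.6314 0.2045] d mm [ 171.8068 -162.1341   38.8015] rot [-0.6604 -0.2194  1.0716] deg 73.20995585806524 minrows 6.842051949351892 t 0.1
```

Emit:
{"fn": "move_arm", "kwargs": {"motion": [[1, 21.5, -20.3, 4.9, -0.0826, -0.0274, 0.134], [1, 21.5, -20.3, 4.9, -0.0826, -0.0274, 0.134], [1, 21.5, -20.3, 4.9, -0.0826, -0.0274, 0.134], [1, 21.5, -20.3, 4.9, -0.0826, -0.0274, 0.134], [1, 21.5, -20.3, 4.9, -0.0826, -0.0274, 0.134], [1, 21.5, -20.3, 4.9, -0.0826, -0.0274, 0.134], [1, 21.5, -20.3, 4.9, -0.0826, -0.0274, 0.134], [1, 21.5, -20.3, 4.9, -0.0826, -0.0274, 0.134]]}}

```text
time: 1.1
tool_pos: [0.325, 0.4688, 0.2443]
tool_rot: [-0.442, -0.551, 0.708, 0.009]
contact_force: [-0.7, -0.3, -0.1]
finger_gap: 0.999
```

```bash
cat > lid.py <<'E'
from h import *
im,W,T=cloud("wrist");np.savez("pics/w1.npz",im=im,W=W,T=T);cv2.imwrite("pics/w1.png",im)
hsv=cv2.cvtColor(im,cv2.COLOR_BGR2HSV)
teal=cv2.inRange(hsv,(80,80,30),(100,255,160));teal=cv2.erode(teal,np.ones((3,3)))
k,l,st,ce=cv2.connectedComponentsWithStats(teal);i=1+np.argmax(st[1:,4]);print(st[i])
M=(l==i)&~np.isnan(W[...,0]);P=W[M];A=P
n=np.array([-.4723,.3925,.7892]);c=np.median(P,0)
for _ in range(15):
    c=np.median(A,0);nn=np.linalg.svd(A-A.mean(0),full_matrices=False)[2][2];n=nn*np.sign(nn[2]);r=(P-c)@n;A=P[np.abs(r-np.median((A-c)@n))<.003]
print("n",n,"tilt",np.degrees(np.arccos(n[2])),len(A),len(P),"yaw",np.degrees(np.arctan2(-n[1],-n[0])))
r=(P-A.mean(0))@n;print("r pct",np.percentile(r,[1,50,90,99]))
top=P[r>.024];b=top[:,:2];print("bartop",len(top),r[r>.02].max(),top.mean(0))
rr=cv2.minAreaRect(((top-top.mean(0))@np.stack([np.cross([0,0,1],n)/np.linalg.norm(np.cross([0,0,1],n)),np.cross(n,np.cross([0,0,1],n))/np.linalg.norm(np.cross([0,0,1],n))],1)*1000).astype(np.float32));print("bar rect",rr)
e1=np.cross([0,0,1],n);e1/=np.linalg.norm(e1);e2=np.cross(n,e1)
ctr=top.mean(0)+e1*rr[0][0]/1000+e2*rr[0][1]/1000;print("bar top centre",ctr,"grip pt",ctr-n*.0065)
E
python3 lid.py
```

```text
[  192   127   136    85 10183]
n [-0.4744  0.3906  0.7889] tilt 37.91933814739452 7238 10145 yaw -39.466931579062866
r pct [-0.0053 -0.0002  0.0016  0.0281]
bartop 350 0.02956391961680956 [0.4156 0.398  0.0846]
bar rect ((1.7247123718261719, 2.0533499717712402), (68.05016326904297, 13.356172561645508), 0.5182059407234192)
bar top centre [0.4157 0.3956 0.0858] grip pt [0.4188 0.3931 0.0807]
```

View pics/w1.png

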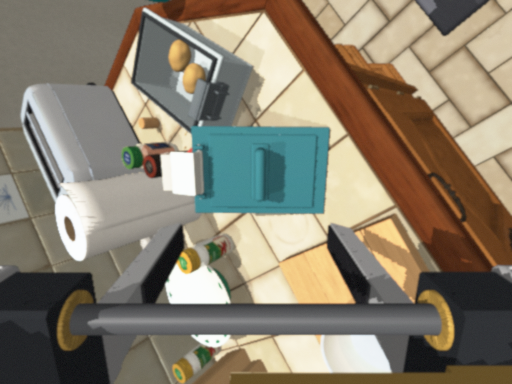

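Run:
```python
from h import *
n=np.array([-.4744,.3906,.7889]);G=tool(rotlid(np.radians(-39.3),np.radians(37.92)),-1)
go(np.array([.4157,.3956,.0858])-n*.0235,G)
```

```text
from [0.3253 0.4668 0.2437] d mm [ 101.5117  -80.4223 -176.4525] rot [0.0081 0.0001 0.001 ] deg 0.4661300565749014 minrows 3.502058022763022 t 1.15
```

Emit:
{"fn": "move_arm", "kwargs": {"motion": [[0, 20, -16, -35, 0.002, 0, 0], [0, 20, -16, -35, 0.002, 0, 0], [0, 20, -16, -35, 0.002, 0, 0], [0, 20, -16, -35, 0.002, 0, 0], [0, 6, -5, -10, 0, 0, 0], [0, 6, -5, -10, 0, 0, 0]], "newtons": 50}}

```text
time: 1.9
tool_pos: [0.4168, 0.3961, 0.085]
tool_rot: [-0.443, -0.554, 0.704, 0.013]
contact_force: [1.1, 0.3, 0.5]
finger_gap: 0.501
```

Run:
```python
from h import *
n=np.array([-.4744,.3906,.7889]);G=tool(rotlid(np.radians(-39.3),np.radians(37.92)),-1)
for i in range(3): go(np.array([.4157,.3956,.0858])-n*.0235,G);
print(arm.get_state()["contact_force"])
im,_=arm.camera("wrist")[:2];cv2.imwrite("pics/w2.png",im)
go(np.array([.4157,.3956,.0858])-n*.0235,G)
```

```text
from [0.4168 0.3961 0.085 ] d mm [ 10.0024  -9.664  -17.7034] rot [-0.0093  0.0006  0.0075] deg 0.6875007192712825 minrows 0.36021457259206746 t 1.9
from [0.4168 0.3961 0.085 ] d mm [ 10.0024  -9.664  -17.7034] rot [-0.0093  0.0006  0.0075] deg 0.6875007192712825 minrows 0.36021457259206746 t 1.9
from [0.4168 0.3961 0.085 ] d mm [ 10.0024  -9.664  -17.7034] rot [-0.0093  0.0006  0.0075] deg 0.6875007192712825 minrows 0.36021457259206746 t 1.9
[1.1001 0.3231 0.4656]
from [0.4168 0.3952 0.0839] d mm [ 10.0229  -8.7873 -16.672 ] rot [-0.0081 -0.0004  0.0079] deg 0.6461682993634625 minrows 0.34152820296134295 t 1.95
```

View pics/w2.png

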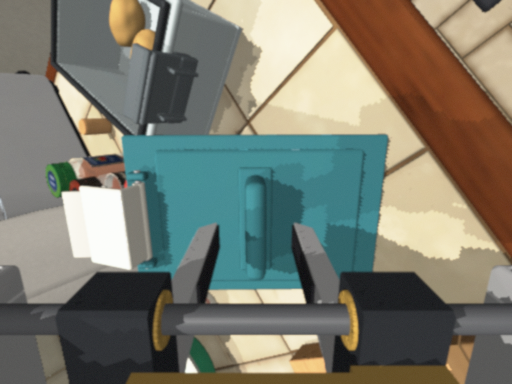

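Emit:
{"fn": "move_arm", "kwargs": {"motion": [[0, 3.4, -3, -5.7, 0, 0, 0], [0, 3.3, -3, -5.6, 0, 0, 0], [0, 3.3, -3, -5.6, 0, 0, 0], [0, 0, 0, 0, 0, 0, 0], [-1, 0, 0, 0, 0, 0, 0], [-1, 0, 0, 0, 0, 0, 0], [-1, 0, 0, 0, 0, 0, 0], [-1, 0, 0, 0, 0, 0, 0]], "newtons": 50}}

```text
time: 2.95
tool_pos: [0.4264, 0.3867, 0.0678]
tool_rot: [-0.443, -0.554, 0.705, 0.013]
contact_force: [-0.0, 1.9, -0.8]
finger_gap: 0.144
```

Emit:
{"fn": "move_arm", "kwargs": {"motion": [[-1, 0, 0, 4, 0, 0, 0], [-1, 0, 0, 10, 0, 0, 0], [-1, 0, 0, 20, 0, 0, 0], [-1, 0, 0, 30, 0, 0, 0], [-1, 0, 0, 30, 0, 0, 0], [-1, 0, 0, 30, 0, 0, 0], [-1, 0, 0, 20, 0, 0, 0], [-1, 0, 0, 0, 0, 0, 0]]}}

```text
time: 3.95
tool_pos: [0.4271, 0.3872, 0.2141]
tool_rot: [-0.444, -0.555, 0.703, 0.013]
contact_force: [0.0, 0.7, -2.7]
finger_gap: 0.148
```

```bash
cat > box.py <<'E'
from h import *
def fit(nm,W,im,lo=.074,hi=.092):
    c0=np.array([.468,.174])
    g=(np.hypot(W[...,0]-c0[0],W[...,1]-c0[1])<.135)&(W[...,2]>lo)&(W[...,2]<hi)
    k,l,st,_=cv2.connectedComponentsWithStats(g.astype(np.uint8));i=1+np.argmax(st[1:,4]);g=(l==i)
    P=W[g];r=cv2.minAreaRect((P[:,:2]*1000).astype(np.float32));print(nm,len(P),"rect",r,"z",np.median(P[:,2]),P[:,2].max())
    return g
for nm,f in(("wrist","w1"),("top","top0"),("side","side0")):
    D=np.load("pics/%s.npz"%f);W=D["W"];im=D["im"];g=fit(nm,W,im)
    if nm!="x":
        # box-frame histogram of rim points
        a=np.radians(-67.3);e=np.array([np.cos(a),np.sin(a)]);f2=np.array([-e[1],e[0]])
        P=W[g];u=(P[:,:2]-[.468,.174])@e*1000;v=(P[:,:2]-[.468,.174])@f2*1000
        print(" u",np.percentile(u,[0,1,3,97,99,100])," v",np.percentile(v,[0,1,3,97,99,100]))
        # long walls: fit lines on each side
        for sgn in(1,-1):
            m=(sgn*v>45)&(abs(u)<70)
            if m.sum()>10: q=np.polyfit(u[m],v[m],1);print("  long side",sgn,"slope deg",np.degrees(np.arctan(q[0])),"v0",q[1],np.percentile(v[m],[2,98]))
            m=(sgn*u>75)&(abs(v)<40)
            if m.sum()>10: q=np.polyfit(v[m],u[m],1);print("  short side",sgn,"slope deg",-np.degrees(np.arctan(q[0])),"u0",q[1],np.percentile(u[m],[2,98]))
E
python3 box.py
python3 - <<'E'
from h import *
s=arm.get_state();print(s["tool_pos"],s["contact_force"],s["moment"],s["finger_gap"])
im,W,T=cloud("side");np.savez("pics/side1.npz",im=im,W=W);cv2.imwrite("pics/s1.png",cv2.resize(im[80:300,120:380],None,fx=2.3,fy=2.3))
E
```

```text
wrist 2297 rect ((466.66455078125, 177.21102905273438), (127.75117492675781, 208.36740112304688), 22.621719360351562) z 0.07991380692969247 0.09198681061438113
 u [-107.6359 -103.1795  -98.3476   92.5264   94.0844  100.6264]  v [-63.9691 -63.5101 -63.0235  57.9431  62.4634  63.8882]
  long side 1 slope deg -0.03768737160914128 v0 55.458508368145225 [52.7475 63.053 ]
  short side 1 slope deg -0.024707410002113173 u0 90.83544066718221 [88.489  94.2648]
  long side -1 slope deg -0.05440193413148759 v0 -58.68936250537239 [-63.5694 -53.2327]
  short side -1 slope deg 3.274654205846407 u0 -94.68835587225584 [-106.2899  -82.4811]
top 590 rect ((470.0202941894531, 167.80262756347656), (127.5494613647461, 193.54995727539062), 22.86909294128418) z 0.08033618449417368 0.09031080871815744
 u [-90.3991 -88.9661 -87.5724 101.084  102.1164 103.3623]  v [-64.4232 -63.7883 -63.0548  62.0902  62.9095  63.5258]
  long side 1 slope deg 0.5018446838893525 v0 57.06785277331248 [52.3477 62.9098]
  short side 1 slope deg 0.7146817125609011 u0 96.17184859942799 [ 91.4347 102.5337]
  long side -1 slope deg 0.
[... 167 characters left out ...]
64.6092224121094, 169.98141479492188), (125.09567260742188, 202.80191040039062), 23.790821075439453) z 0.07883368801724594 0.09132290264401954
 u [-98.5591 -92.8941 -91.7484 100.8539 101.7859 103.5101]  v [-65.8839 -65.5645 -64.7357  55.335   56.4562  59.6832]
  long side 1 slope deg 0.0818793055735713 v0 52.861466370707426 [50.2369 56.4462]
  short side 1 slope deg 0.03686837526785781 u0 96.17568017243828 [ 90.7722 102.1787]
  long side -1 slope deg 0.05794800046564701 v0 -60.731421240085965 [-65.6033 -55.2038]
  short side -1 slope deg -1.9860517813535261 u0 -85.59409947536288 [-94.4498 -78.7191]
[0.4271 0.3872 0.2141] [ 0.0405  0.6957 -2.6839] [ 0.447   0.5105 -0.012 ] 0.14777071869931513
```

View pics/s1.png

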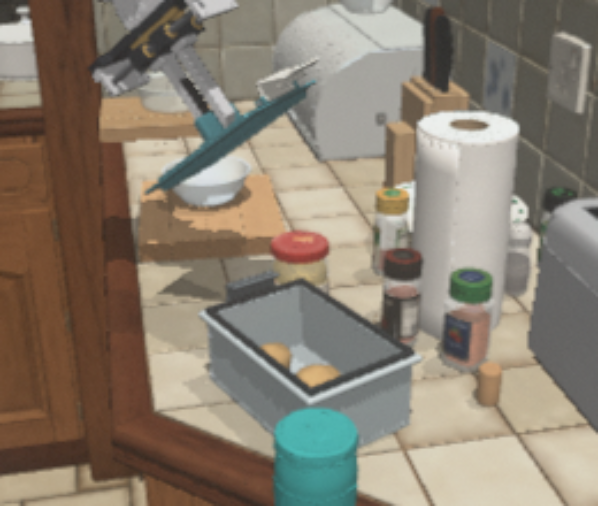

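Run:
```python
from h import *
im,W,T=cloud("wrist");np.savez("pics/w3.npz",im=im,W=W,T=T);cv2.imwrite("pics/w3.png",im);print("cam",T[:3,3])
a=np.radians(-67.3);e=np.array([np.cos(a),np.sin(a)]);f=np.array([-e[1],e[0]]);c=np.array([.4699,.1694])
for nm in("w3","w1","top0","side0"):
    D=np.load("pics/%s.npz"%nm);W=D["W"];im=D["im"]
    U=(W[...,:2]-c)@e*1000;V=(W[...,:2]-c)@f*1000;Z=W[...,2]*1000
    g=im.max(-1)
    m=(abs(U)<125)&(abs(V)<80)&(Z>60)&(Z<100)
    for lab,mm in (("bracket z>88",m&(Z>88)&(Z<105)&(U<-60)),("far rim |v|<45",m&(U>70)&(abs(V)<45)&(Z>73)),("+v rim",m&(V>48)&(abs(U)<60)&(Z>73)),("-v rim",m&(V<-48)&(abs(U)<60)&(Z>73)),("-x rim",m&(U<-70)&(abs(V)<48)&(abs(V)>33)&(Z>73))):
        if mm.sum()>8: print(nm,lab,mm.sum(),"U",np.percentile(U[mm],[2,50,98]),"V",np.percentile(V[mm],[2,50,98]),"Z",np.percentile(Z[mm],[2,50,98]))
    d=m&(g<70)&(Z>76)   # dark seal
    mm=d&(U>60)&(abs(V)<40); 
    if mm.sum()>5: print(nm,"seal far U",np.percentile(U[mm],[2,50,98]),np.median(Z[mm]))
```

```text
cam [0.2927 0.396  0.3538]
w3 bracket z>88 1025 U [-104.0075  -95.9302  -86.4179] V [-26.973   -2.148   26.1905] Z [90.4973 95.9113 98.9453]
w3 far rim |v|<45 564 U [83.8771 85.6382 89.7548] V [-37.1591  -0.4408  42.7619] Z [73.2167 79.3828 83.0543]
w3 +v rim 588 U [-58.0631  -5.7047  57.1598] V [53.0166 54.8305 63.3161] Z [73.6942 80.7773 83.2063]
w3 -v rim 660 U [-58.4459 -23.1736  23.1349] V [-63.4342 -58.0036 -52.7947] Z [75.0754 81.2676 83.4856]
w3 -x rim 377 U [-97.092  -90.9921 -85.8861] V [-47.5149 -35.5483  47.0581] Z [73.6323 78.1316 83.3853]
w3 seal far U [83.9716 85.7392 88.0848] 81.13016640048625
w1 bracket z>88 561 U [-109.6989  -97.0912  -86.8114] V [-27.2285  -1.3311  69.9668] Z [89.6472 95.7308 99.1875]
w1 far rim |v|<45 368 U [83.4978 85.5949 89.1765] V [-42.937   -3.0124  42.5091] Z [73.0994 79.1452 82.8641]
w1 +v rim 335 U [-57.6242  -3.989   56.7483] V [52.7551 54.1091 63.0551] Z [73.5366 80.3701 83.1597]
w1 -v rim 510 U [-57.8258  -5.6065  57.4007] V [-63.5554 -58.5645 -53.1066] Z [74.5736 79.3169 83.1391]
w1 -x rim 174 U [-97.5023 -91.1819 -86.3846] V [-47.4223
[... 611 characters left out ...]
.1444] Z [74.692  79.5238 87.1986]
top0 seal far U [85.9839 87.5304 89.8884] 80.90702550699646
side0 bracket z>88 151 U [-123.6426  -99.3483  -84.4244] V [-29.1075  19.3871  78.3575] Z [88.5599 95.382  98.3365]
side0 far rim |v|<45 247 U [85.92   90.5972 97.463 ] V [-43.0205  -0.575   42.6913] Z [73.2471 77.0921 82.2175]
side0 +v rim 165 U [-57.8247   3.2907  57.1627] V [50.2464 52.4894 56.4705] Z [73.0897 79.3934 82.7716]
side0 -v rim 240 U [-56.8437   4.3915  58.2879] V [-65.6909 -60.5656 -55.1386] Z [73.4745 77.6145 82.862 ]
side0 -x rim 45 U [-91.1947 -85.9709 -83.4818] V [-47.6834 -35.3396  46.7735] Z [73.0463 78.4433 82.2097]
side0 seal far U [87.9192 89.6173 91.449 ] 79.39173154974249
```

View pics/w3.png

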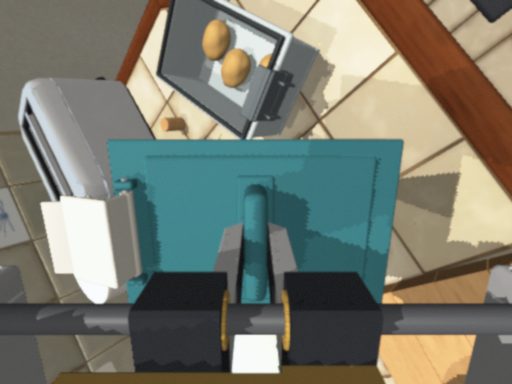

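```bash
cat > inhand.py <<'E'
from h import *
import sys
def inhand(f):
    im,W,T=[np.load(f)[k] for k in("im","W","T")]
    he=np.array(arm.camera_info("wrist")["hand_eye"]);X=np.linalg.inv(T)  # world->cam
    Q=W@X[:3,:3].T+X[:3,3];Q=(Q@he[:3,:3].T+he[:3,3])*1000  # tool frame mm
    hsv=cv2.cvtColor(im,cv2.COLOR_BGR2HSV);teal=cv2.erode(cv2.inRange(hsv,(80,70,25),(102,255,170)),np.ones((2,2)))
    k,l,st,_=cv2.connectedComponentsWithStats(teal);i=1+np.argmax(st[1:,4]);M=(l==i)&~np.isnan(Q[...,0]);P=Q[M]
    A=P[abs(P[:,1]-np.median(P[:,1]))<15]
    for _ in range(15):
        c=np.median(A,0);n=np.linalg.svd(A-A.mean(0),full_matrices=False)[2][2];n*=-np.sign(n[1]);r=(P-A.mean(0))@n;A=P[abs(r-np.median((A-A.mean(0))@n))<2]
    print("normal in tool (want 0,-1,0)",n,"panel y at axis",(A.mean(0)@n)/n[1],"n",len(A))
    B=P[abs(r)<7];print("x",np.percentile(B[:,0],[.3,1,99,99.7]),"z",np.percentile(B[:,2],[1,99,99.7]))
    zz=B[:,2];e=[(z,B[(abs(zz-z)<3),0].max(),B[(abs(zz-z)<3),0].min()) for z in(-10,10,30,50)];print(np.array(e))
    xx=B[:,0];e=[(x,B[abs(xx-x)<3,2].max()) for x in(-60,-30,0,30,60)];print(np.array(e).T)
    t=P[r>22];print("bar top",len(t),t.mean(0),np.percentile(t,[2,98],axis=0))
inhand(sys.argv[1])
E
python3 inhand.py pics/w3.npz
```

```text
normal in tool (want 0,-1,0) [ 0.0009 -1.     -0.0036] panel y at axis 4.342202245661142 n 20525
x [-91.84   -89.3621  90.8189  91.8575] z [-47.6046  59.4906  60.0105]
[[-10.      92.4637 -80.2863]
 [ 10.      92.4107 -80.4134]
 [ 30.      92.9399 -92.4152]
 [ 50.      92.1348 -93.2382]]
[[-60.     -30.       0.      30.      60.    ]
 [ 60.155   60.0782  60.1099  60.0632  59.956 ]]
bar top 2770 [ -0.3422 -30.0624   4.9129] [[ -26.9499 -109.6922  -31.1454]
 [  22.3902  -19.0333   33.1998]]
```

```bash
cat >> h.py <<'E'
YB=np.radians(-67.3);CB=np.array([.4697,.1699,0])
B=rotlid(YB,0)
def tgt(tx,tz,pitch_deg,ty=0):
    "tcp pose for tongue at box (tx,ty,tz) mm, lid pitch"
    L=rotlid(YB,np.radians(pitch_deg));t=CB+B@np.array([tx,ty,tz])/1000
    o=t+L[:,0]*.094; return o+L[:,2]*.01285-L[:,1]*.0005,tool(L,-1)
def where():
    s=arm.get_state();Rt=R.from_quat(s["tool_rot"]).as_matrix();L=np.stack([-Rt[:,0],-Rt[:,2],-Rt[:,1]],1)
    o=s["tool_pos"]-L[:,2]*.01285+L[:,1]*.0005;t=o-L[:,0]*.094
    d=B.T@L
    print("t %.2f"%s["time"],"tongue box mm",B.T@(t-CB)*1000,"origin",B.T@(o-CB)*1000,"pitch %.2f yaw %.2f roll %.2f"%tuple(np.degrees([np.arcsin(d[2,0]),np.arctan2(d[1,0],d[0,0]),d[2,1]])),"F box",B.T@s["contact_force"],"M box",B.T@s["moment"],"gap %.3f"%s["finger_gap"])
E
python3 - <<'E'
from h import *
where()
go(*tgt(-70,165,13));go(*tgt(-72,105,13))
E
```

```text
t 4.05 tongue box mm [-275.7454   13.0409  143.4118] origin [-209.6034   47.2827  200.7592] pitch 37.60 yaw 27.37 roll 0.27 F box [ 0.0828 -0.06   -3.068 ] M box [-0.3099  0.657  -0.0663] gap 0.143
from [0.4261 0.3861 0.2109] d mm [  50.4033 -233.6457  -12.2721] rot [ 0.3456  0.2616 -0.4729] deg 36.75301024931379 minrows 3.8293662662780785 t 4.05
from [0.4261 0.3861 0.2109] d mm [  49.6314 -231.8007  -72.2721] rot [ 0.3456  0.2616 -0.4729] deg 36.75301024931379 minrows 3.9652277588496205 t 4.05
```

Emit:
{"fn": "move_arm", "kwargs": {"motion": [[-1, 6.3, -29.2, -1.5, 0.0432, 0.0327, -0.0591], [-1, 6.3, -29.2, -1.5, 0.0432, 0.0327, -0.0591], [-1, 6.3, -29.2, -1.5, 0.0432, 0.0327, -0.0591], [-1, 6.3, -29.2, -1.5, 0.0432, 0.0327, -0.0591], [-1, 6.3, -29.2, -1.5, 0.0432, 0.0327, -0.0591], [-1, 6.3, -29.2, -1.5, 0.0432, 0.0327, -0.0591], [-1, 6.3, -29.2, -1.5, 0.0432, 0.0327, -0.0591], [-1, 6.3, -29.2, -1.5, 0.0432, 0.0327, -0.0591]]}}

```text
time: 5.05
tool_pos: [0.476, 0.1516, 0.198]
tool_rot: [-0.456, -0.54, 0.629, 0.324]
contact_force: [0.6, -0.7, -2.2]
finger_gap: 0.15
```

Emit:
{"fn": "move_arm", "kwargs": {"motion": [[-1, 0, 0, 0, 0, 0, 0], [-1, 0, 0, 0, 0, 0, 0]]}}

```text
time: 5.3
tool_pos: [0.4761, 0.1529, 0.1985]
tool_rot: [-0.456, -0.54, 0.63, 0.323]
contact_force: [-0.5, 1.1, -2.7]
finger_gap: 0.146
```

```bash
python3 - <<'E'
from h import *
where();go(*tgt(-74,105,13))
im,W,T=cloud("wrist");np.savez("pics/w4.npz",im=im,W=W,T=T)
print(arm.get_state()["joints"]);where();go(*tgt(-74,105,13))
E
python3 inhand.py pics/w4.npz
```

```text
t 5.30 tongue box mm [-70.519   -0.2135 164.801 ] origin [ 21.0658  -0.1908 185.9721] pitch 13.02 yaw 0.01 roll -0.07 F box [-1.2274 -0.0584 -2.657 ] M box [-0.0499  0.2832 -0.0079] gap 0.146
from [0.4761 0.1529 0.1985] d mm [ -1.1777   3.2704 -59.8265] rot [ 0.0007 -0.001   0.    ] deg 0.07097983659765357 minrows 0.9588385597637107 t 5.3
[ 0.2102 -0.1021  1.9505 -0.2348  1.2592 -1.6893]
t 5.35 tongue box mm [-70.9223  -0.126  165.0159] origin [ 20.6625  -0.0281 186.1867] pitch 13.02 yaw 0.06 roll -0.05 F box [-0.1547 -0.0812 -2.2995] M box [-0.033   0.2755 -0.004 ] gap 0.144
from [0.4761 0.1533 0.1987] d mm [ -1.1653   2.8389 -60.0409] rot [ 0.0006 -0.0006 -0.0009] deg 0.07032802496897814 minrows 0.9619087857579032 t 5.35
normal in tool (want 0,-1,0) [ 0.0013 -1.     -0.0029] panel y at axis 4.031986804029153 n 15799
x [-60.4541 -49.8829  91.8938  92.8555] z [-46.6215  59.9426  60.5088]
[[-10.      92.7526  24.3487]
 [ 10.      94.2073 -50.8769]
 [ 30.      93.6683 -51.2189]
 [ 50.      92.9348 -68.5093]]
[[-60.     -30.       0.      30.      60.    ]
 [ 60.0191  60.5762  60.6455  60.5632  60.6274]]
bar top 2659 [  1.1264 -27.2491   3.6607] [[  -6.5048 -106.3101  -31.2635]
 [  24.4598  -19.2854   33.0087]]
```

Emit:
{"fn": "move_arm", "kwargs": {"motion": [[-1, -0.3, 0.8, -15, 0, 0, 0], [-1, -0.3, 0.8, -15, 0, 0, 0], [-1, -0.3, 0.8, -15, 0, 0, 0], [-1, -0.3, 0.8, -15, 0, 0, 0], [-1, -0.4, 0.9, -5, 0, 0, 0], [-1, -0.4, 0.9, -5, 0, 0, 0], [-1, -0.4, 0.9, -4.5, 0, 0, 0], [-1, -0.4, 0.9, -4.5, 0, 0, 0]]}}

```text
time: 6.35
tool_pos: [0.4744, 0.1598, 0.1209]
tool_rot: [-0.457, -0.541, 0.629, 0.322]
contact_force: [0.5, -0.2, -3.5]
finger_gap: 0.142
```

Emit:
{"fn": "move_arm", "kwargs": {"motion": [[-1, 0, 0, 0, 0, 0, 0], [-1, 0, 0, 0, 0, 0, 0]]}}

```text
time: 6.6
tool_pos: [0.4743, 0.1597, 0.121]
tool_rot: [-0.457, -0.541, 0.629, 0.322]
contact_force: [0.3, -0.6, -3.0]
finger_gap: 0.146
```

Run:
```python
from h import *
where();im,W,T=cloud("side");np.savez("pics/side2.npz",im=im,W=W)
w,_,_=cloud("wrist")
where();go(*tgt(-92,85,13))
a=cv2.resize(im[150:290,170:330],None,fx=3,fy=3,interpolation=2)[:384];cv2.imwrite("pics/s2.png",cv2.resize(np.hstack([a[:384],w[:, :]])[:384],None,fx=.79,fy=.79))
```

```text
t 6.60 tongue box mm [-77.5098   0.8402  87.2696] origin [ 14.0684   0.7913 108.4695] pitch 13.03 yaw -0.03 roll 0.09 F box [ 0.7197  0.0492 -3.0338] M box [-0.0009  0.2802 -0.0074] gap 0.146
t 6.70 tongue box mm [-77.4776   0.9045  87.3364] origin [ 14.1006   0.8419 108.5362] pitch 13.03 yaw -0.04 roll 0.10 F box [-0.4278  0.4602 -2.7798] M box [-0.0025  0.3154  0.0042] gap 0.146
from [0.4743 0.1597 0.1211] d mm [-6.3532 13.0623 -2.3882] rot [-0.0001  0.0019  0.0003] deg 0.10904331871746281 minrows 0.2355261841374485 t 6.7
```

View pics/s2.png

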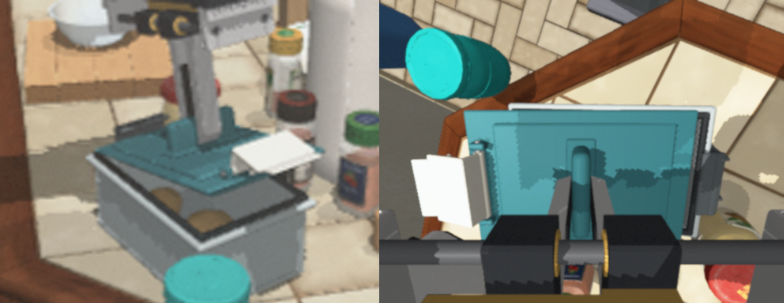

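Emit:
{"fn": "move_arm", "kwargs": {"motion": [[-1, -0.7, -0.3, -2.4, 0, 0, 0], [-1, -1.2, 2.7, 0, 0, 0, 0], [-1, -1.2, 2.7, 0, 0, 0, 0], [-1, -1.2, 2.7, 0, 0, 0, 0], [-1, -1.1, 2.7, 0, 0, 0, 0], [-1, -1, 2.5, 0, 0, 0, 0], [-1, 0, 0, 0, 0, 0, 0]]}}

```text
time: 7.58
tool_pos: [0.4676, 0.1728, 0.1184]
tool_rot: [-0.456, -0.541, 0.629, 0.322]
contact_force: [-0.5, -0.2, -2.9]
finger_gap: 0.148
```

```bash
python3 - <<'E'
from h import *
where();im,W,T=cloud("wrist");np.savez("pics/w5.npz",im=im,W=W,T=T);where();go(*tgt(-94,85,13))
E
python3 inhand.py pics/w5.npz
```

```text
t 7.58 tongue box mm [-92.2033  -0.2413  84.6584] origin [ -0.6228  -0.256  105.8483] pitch 13.03 yaw -0.01 roll 0.07 F box [ 0.0387 -0.5066 -2.8955] M box [ 0.0018  0.2694 -0.0147] gap 0.148
t 7.62 tongue box mm [-92.1115  -0.2458  84.6413] origin [ -0.5314  -0.2659 105.8327] pitch 13.03 yaw -0.01 roll 0.07 F box [ 0.3577 -0.5392 -3.1466] M box [0.0298 0.2805 0.003 ] gap 0.149
from [0.4677 0.1728 0.1184] d mm [-0.4634  1.8348  0.3147] rot [ 0.      0.0013 -0.    ] deg 0.07266275048702701 minrows 0.03069523892560937 t 7.625
normal in tool (want 0,-1,0) [ 0.0012 -1.     -0.0029] panel y at axis 4.0398784325925154 n 15897
x [-64.6603 -50.6224  91.0846  92.3993] z [-47.7876  59.8527  59.9329]
[[-10.      85.5945  24.3462]
 [ 10.      85.6223 -51.5696]
 [ 30.      93.9714 -51.3324]
 [ 50.      93.0879 -69.1985]]
[[-60.     -30.       0.      30.      60.    ]
 [ 60.5641  59.9508  59.9529  60.0498  59.9772]]
bar top 2667 [  1.1314 -27.2622   3.7561] [[  -6.5071 -108.3334  -31.3696]
 [  24.7094  -19.2292   33.0197]]
```

Emit:
{"fn": "move_arm", "kwargs": {"motion": [[-1, -0.4, 0.9, 0, 0, 0, 0], [-1, -0.3, 0.7, 0, 0, 0, 0], [-1, 0, 0, 0, 0, 0, 0]]}}

```text
time: 8.0
tool_pos: [0.4671, 0.1741, 0.1184]
tool_rot: [-0.457, -0.541, 0.629, 0.322]
contact_force: [0.5, -1.0, -3.2]
finger_gap: 0.14
```

Run:
```python
from h import *
where();
# swing 13->0 about tongue lower edge
for p,z in((8,84),(4,83.3),(0,82.6)): go(*tgt(-93.6,z,p))
```

```text
t 8.00 tongue box mm [-93.529   -0.2282  84.6859] origin [ -1.9587  -0.2654 105.9195] pitch 13.06 yaw -0.02 roll 0.07 F box [ 1.0978  0.095  -3.2038] M box [-0.0106  0.041   0.0327] gap 0.140
from [0.4671 0.1741 0.1184] d mm [ 1.2458 -2.2519 -8.6296] rot [0.0809 0.0352 0.0002] deg 5.055671409637763 minrows 0.47249265510633304 t 8.0
from [0.4671 0.1741 0.1184] d mm [  1.8547  -3.7075 -15.761 ] rot [0.1453 0.0621 0.0002] deg 9.05545439538517 minrows 0.8463041491014177 t 8.0
from [0.4671 0.1741 0.1184] d mm [  2.289   -4.7457 -22.9868] rot [0.2097 0.089  0.0003] deg 13.055370204277681 minrows 1.2201280564745498 t 8.0
```

Emit:
{"fn": "move_arm", "kwargs": {"motion": [[-1, 0.6, -1.1, -4.3, 0.0404, 0.0176, 0], [-1, 0.6, -1.1, -4.3, 0.0405, 0.0176, 0], [-1, 0.3, -0.7, -3.6, 0.0322, 0.0135, 0], [-1, 0.3, -0.8, -3.6, 0.0322, 0.0134, 0], [-1, 0, 0, 0, 0, 0, 0]]}}

```text
time: 8.62
tool_pos: [0.4688, 0.1701, 0.1024]
tool_rot: [-0.412, -0.574, 0.602, 0.372]
contact_force: [0.0, -0.7, -3.3]
finger_gap: 0.144
```

Run:
```python
from h import *
where()
for p,z in((0,82.6),(0,82.3),): go(*tgt(-93.6,z,p))
```

```text
t 8.62 tongue box mm [-93.4344  -0.0968  83.0752] origin [ 0.3384 -0.2135 89.6057] pitch 3.98 yaw -0.07 roll -0.02 F box [ 0.673  -0.2808 -3.2824] M box [0.0599 0.1985 0.0025] gap 0.144
from [0.4688 0.1701 0.1024] d mm [ 0.5599 -0.801  -6.9748] rot [0.0643 0.0264 0.0013] deg 3.984462680271832 minrows 0.37237968974503105 t 8.625
from [0.4688 0.1701 0.1024] d mm [ 0.5599 -0.801  -7.2748] rot [0.0643 0.0264 0.0013] deg 3.984462680271832 minrows 0.37237968974503105 t 8.625
```

Emit:
{"fn": "move_arm", "kwargs": {"motion": [[-1, 0.3, -0.5, -3.6, 0.033, 0.0135, 0.0006], [-1, 0.2, -0.3, -3.5, 0.032, 0.013, 0.0006], [-1, 0, 0, 0, 0, 0, 0]]}}

```text
time: 9.0
tool_pos: [0.4695, 0.1696, 0.0957]
tool_rot: [0.392, 0.589, -0.588, -0.392]
contact_force: [-0.0, -0.4, -1.2]
finger_gap: 0.144
```

```bash
python3 - <<'E'
from h import *
where();im,W,T=cloud("side");w,W2,T2=cloud("wrist");np.savez("pics/w6.npz",im=w,W=W2,T=T2);where()
a=cv2.resize(im[150:290,170:330],None,fx=3,fy=3,interpolation=2)[:384];cv2.imwrite("pics/s3.png",cv2.resize(np.hstack([a[:384],w[:, :]])[:384],None,fx=.79,fy=.79))
E
python3 inhand.py pics/w6.npz
```

```text
t 9.00 tongue box mm [-93.8423   0.1893  82.8437] origin [ 0.1577  0.2333 82.8321] pitch -0.01 yaw 0.03 roll 0.05 F box [ 0.3559 -0.1805 -1.1851] M box [-0.0574  0.112  -0.0049] gap 0.144
t 9.10 tongue box mm [-94.0408   0.1493  82.9037] origin [-0.0408  0.2521 82.9219] pitch 0.01 yaw 0.06 roll 0.06 F box [-0.5267 -0.0278 -1.4164] M box [ 0.0412  0.004  -0.0072] gap 0.147
normal in tool (want 0,-1,0) [ 0.0002 -1.     -0.0028] panel y at axis 4.052204232693799 n 19649
x [-89.1571 -82.4999  90.1864  91.9337] z [-48.2288  59.4465  59.9199]
[[-10.      87.9478 -79.7248]
 [ 10.      88.1462 -79.6105]
 [ 30.      93.5831 -91.1072]
 [ 50.      92.523  -80.9368]]
[[-60.     -30.       0.      30.      60.    ]
 [ 59.9773  59.945   59.9614  59.993   59.9879]]
bar top 2808 [  0.0594 -31.5095   5.1923] [[ -28.8094 -110.7036  -30.9821]
 [  25.3906  -19.3473   33.0974]]
```

View pics/s3.png

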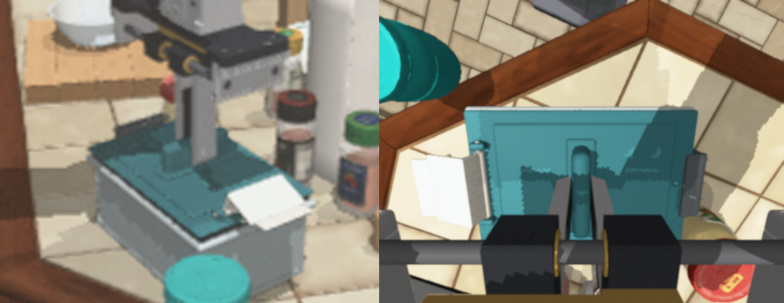

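Emit:
{"fn": "move_arm", "kwargs": {"motion": [[-1, 0, 0, -1, 0, 0, 0], [-0.4, 0, 0, 0, 0, 0, 0], [-0.4, 0, 0, 0, 0, 0, 0], [-0.4, 0, 0, 5, 0, 0, 0], [-0.4, 0, 0, 15, 0, 0, 0], [-0.4, 0, 0, 30, 0, 0, 0], [-0.4, 0, 0, 35, 0, 0, 0], [-0.4, 0, 0, 35, 0, 0, 0]]}}

```text
time: 10.1
tool_pos: [0.4694, 0.1698, 0.2168]
tool_rot: [0.392, 0.589, -0.588, -0.391]
contact_force: [0.0, -0.0, -0.2]
finger_gap: 0.297
```

```bash
cat > clip.py <<'E'
from h import *
import sys
def tclip(u,z,dip,v=0):  # tcp at box (u,v,z) mm, tool pointing -x and dip deg below level
    return CB+B@np.array([u,v,z])/1000,tool(rotlid(YB,np.radians(dip-90)),-1)
def look(cam="wrist",f=None):
    im,W,T=cloud(cam)
    if f: np.savez("pics/%s.npz"%f,im=im,W=W,T=T)
    Q=(W-CB)@B*1000
    U,V,Z=Q[...,0],Q[...,1],Q[...,2]
    hsv=cv2.cvtColor(im,cv2.COLOR_BGR2HSV)
    m=(hsv[...,1]<50)&(hsv[...,2]>110)&(abs(V)<34)&(U>75)&(U<160)&(Z>70)&(Z<160)&(im.min(-1)>120)
    print(cam,"clip px",m.sum(),"U",np.percentile(U[m],[1,50,99]),"V",np.percentile(V[m],[1,50,99]),"Z",np.percentile(Z[m],[1,50,99]))
    for u in range(80,150,6):
        k=m&(abs(U-u)<3)
        if k.sum()>4: print("  u",u,k.sum(),"z",np.median(Z[k]))
    t=cv2.inRange(hsv,(80,70,25),(102,255,170))>0
    k=t&(abs(U)<88)&(abs(V)<58)&(Z>75)&(Z<100)
    P=Q[k];q=np.linalg.lstsq(np.c_[P[:,:2],np.ones(len(P))],P[:,2],rcond=None)[0];r=P[:,2]-np.c_[P[:,:2],np.ones(len(P))]@q;P=P[abs(r)<2]
    q=np.linalg.lstsq(np.c_[P[:,:2],np.ones(len(P))],P[:,2],rcond=None)[0];print("lid panel slope",q,"n",len(P))
    k=t&(Z>75)&(Z<100)&(abs(U)<105)&(abs(V)<70);print("lid U",np.percentile(U[k],[.5,99.5]),"V",np.percentile(V[k],[.5,99.5]))
    return im
E
python3 - <<'E'
from clip import *
where();im=look("wrist","w7");cv2.imwrite("pics/w7.png",im);look("side");look("top")
go(*tclip(160,190,50))
E
```

```text
t 10.10 tongue box mm [-93.9999   0.1363 204.0201] origin [  0.       0.2267 203.9805] pitch -0.02 yaw 0.06 roll 0.11 F box [ 0.0163  0.0165 -0.1554] M box [-0.0087  0.038  -0.0266] gap 0.297
wrist clip px 2804 U [ 78.8704 101.1904 131.4766] V [-28.1122  -0.9043  28.3024] Z [ 92.689  103.1854 111.888 ]
  u 80 353 z 96.25058518206775
  u 86 449 z 109.02325397030476
  u 92 292 z 109.69252887985651
  u 98 299 z 107.5594875447407
  u 104 280 z 105.3984604066826
  u 110 276 z 103.15983405831224
  u 116 273 z 101.19205327234437
  u 122 259 z 99.469951617776
  u 128 270 z 99.67133561132019
  u 134 53 z 99.60003392789379
lid panel slope [ 0.0038  0.0107 90.7048] n 5179
lid U [-91.9455  86.806 ] V [-59.9132  60.2535]
side clip px 543 U [ 84.0806 106.0109 132.699 ] V [-30.3836  -5.3117  26.4815] Z [ 73.9656 101.6457 109.9804]
  u 86 49 z 108.10112043483205
  u 92 78 z 107.86580578629595
  u 98 86 z 105.09543653376777
  u 104 64 z 103.91005625286587
  u 110 80 z 101.6113944803974
  u 116 65 z 99.55543992327843
  u 122 51 z 98.02543569261857
  u 128 43 z 98.09263837150206
  u 134 25 z 98.0593912686683
lid panel slope [-0.001   0.0053 89.5153] n 1026
lid U [-87.1718  93.0835] V [-63.0843  58.8864]
top clip px 60 U [ 80.9593  96.4817 113.3494] V [-29.8146 -19.8871  -9.219 ] Z [ 85.5731 107.6555 114.8322]
  u 86 8 z 110.6225672042921
  u 92 12 z 110.68966829666438
  u 98 13 z 107.68133735792085
  u 104 13 z 106.46426979182522
  u 110 9 z 101.93877930427142
lid panel slope [ 0.0077  0.0015 90.1797] n 309
lid U [-92.5044  88.6574] V [-60.6874  58.8504]
from [0.4708 0.17   0.2173] d mm [  60.6674 -147.6652  -27.323 ] rot [0.6424 0.2754 0.0012] deg 40.04365341178618 minrows 3.7423975151202042 t 10.25
```

```bash
cat >> clip.py <<'E'
def tq(q,off,s=30): return 83+(20.5+off)*np.cos(q)+s*np.sin(q), 91.2+(20.5+off)*np.sin(q)-s*np.cos(q)
def whereb():
    s=arm.get_state();p=B.T@(s["tool_pos"]-CB)*1000;y=B.T@R.from_quat(s["tool_rot"]).as_matrix()[:,1];print("t %.2f"%s["time"],"tcp box",p,"dip %.1f"%np.degrees(np.arcsin(-y[2])),"side",y[1],"F box",B.T@s["contact_force"],"gap",s["finger_gap"])
E
python3 - <<'E'
from clip import *
p=np.array([.4695,.1698,.2168])
print("pre");go(*tclip(150,160,40))
prev=(150,160)
for q,o in((1.22,16),(1.0,8),(.8,6),(.6,6),(.4,6),(.25,6),(.1,6),(0,5)):
    a=tq(q,o);d=B@np.array([a[0]-prev[0],0,a[1]-prev[1]]);print(q,np.array(a),"world d",d);prev=a
E
```

```text
pre
from [0.4708 0.17   0.2173] d mm [  56.8083 -138.4399  -57.323 ] rot [0.8034 0.3427 0.0017] deg 50.04332907852773 minrows 4.676946642853059 t 10.25
1.22 [123.7161 115.1678] world d [-10.1431  24.2479 -44.8322]
1.0 [123.6427  98.9729] world d [ -0.0283   0.0676 -16.1949]
0.8 [122.9834  89.3087] world d [-0.2544  0.6083 -9.6641]
0.6 [121.8107  81.403 ] world d [-0.4526  1.0819 -7.9058]
0.4 [119.0907  73.8878] world d [-1.0497  2.5093 -7.5152]
0.25 [116.0983  68.6888] world d [-1.1548  2.7606 -5.1989]
0.1 [112.3626  63.9955] world d [-1.4416  3.4463 -4.6934]
0 [108.5  61.2] world d [-1.4906  3.5634 -2.7955]
```

Emit:
{"fn": "move_arm", "kwargs": {"motion": [[-1, 7.2, -17.3, 0, 0.1004, 0.0428, 0], [-1, 7.2, -17.3, 0, 0.1004, 0.0428, 0], [-1, 7.2, -17.3, 0, 0.1004, 0.0428, 0], [-1, 7.2, -17.3, -5, 0.1004, 0.0428, 0], [-1, 7.2, -17.3, -13, 0.1004, 0.0428, 0], [-1, 7.2, -17.3, -13, 0.1004, 0.0428, 0.0005], [-1, 7.2, -17.3, -13, 0.1004, 0.0428, 0.0005], [-1, 7.2, -17.3, -13, 0.1004, 0.0428, 0.0005]], "newtons": 30}}

```text
time: 11.25
tool_pos: [0.5264, 0.0309, 0.156]
tool_rot: [0.103, 0.698, -0.368, -0.606]
contact_force: [0.8, 0.9, -0.9]
finger_gap: 0.003
```

Emit:
{"fn": "move_arm", "kwargs": {"motion": [[-1, 0, 0, 0, 0, 0, 0], [-1, 0, 0, 0, 0, 0, 0]]}}

```text
time: 11.5
tool_pos: [0.5265, 0.032, 0.1574]
tool_rot: [0.104, 0.698, -0.37, -0.605]
contact_force: [-0.2, -0.2, 0.3]
finger_gap: 0.009
```

Run:
```python
from clip import *
whereb();w,_,_=cloud("wrist");im,_,_=cloud("side");whereb()
a=cv2.resize(im[110:290,190:350],None,fx=2.13,fy=2.13,interpolation=2)[:384]
a=np.vstack([a,np.zeros((384-a.shape[0],a.shape[1],3),np.uint8)]);cv2.imwrite("pics/s4.png",cv2.resize(np.hstack([a,w]),None,fx=.85,fy=.85))
go(*tclip(124,116,40))
```

```text
t 11.50 tcp box [149.1281  -0.8322 157.3855] dip 39.9 side -0.00611282396362148 F box [ 0.1043 -0.2709  0.2649] gap 0.008944516780695716
t 11.60 tcp box [149.083   -0.3901 158.4708] dip 40.0 side -0.0057532889268921755 F box [ 0.9847 -0.0636 -0.1105] gap 0.0030233043936213266
from [0.5269 0.0322 0.1585] d mm [ -9.3197  23.2905 -42.4708] rot [ 0.0016 -0.0021 -0.0054] deg 0.34266858025997304 minrows 0.7892201166238402 t 11.6
```

View pics/s4.png

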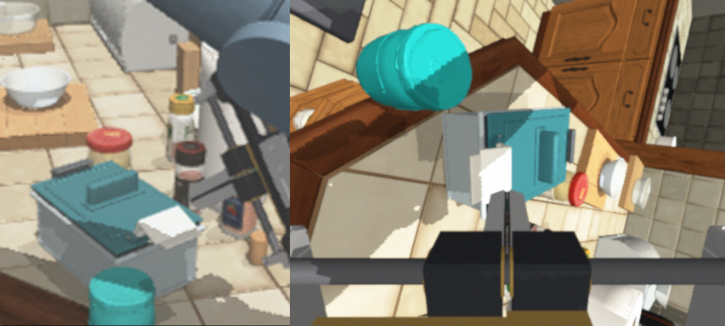

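Emit:
{"fn": "move_arm", "kwargs": {"motion": [[-1, -3.1, 7.8, -14, 0, -0.001, -0.003], [-1, -3.1, 7.8, -14, 0, -0.001, -0.003], [-1, -3.1, 7.7, -14, 0, 0, 0], [-1, 0, 0, -8, 0, 0, 0], [-1, 0, 0.1, -8, 0, 0, 0], [-1, -0.1, 0.3, -5, 0, 0, 0], [-1, -0.1, 0.3, -5, 0, 0, 0]]}}

```text
time: 12.48
tool_pos: [0.5177, 0.0551, 0.0893]
tool_rot: [0.107, 0.698, -0.367, -0.605]
contact_force: [0.0, 0.3, -0.3]
finger_gap: 0.002
```

Run:
```python
from clip import *
whereb();look("side");
whereb();go(*tclip(*tq(.4,6),40))
```

```text
t 12.47 tcp box [124.4208  -0.0613  89.3049] dip 40.0 side 0.0006114489409138373 F box [-0.2851  0.14   -0.2993] gap 0.001789393637953297
side clip px 578 U [ 85.7999 108.333  158.0584] V [-31.2858 -10.4728  26.5987] Z [ 73.3288  98.6487 126.8209]
  u 86 11 z 91.015709460333
  u 92 57 z 106.27545254995385
  u 98 112 z 102.75604658732834
  u 104 87 z 98.82170873773887
  u 110 77 z 95.15069072651889
  u 116 43 z 90.18446223113891
  u 122 34 z 86.66699902494813
  u 128 38 z 85.6118470739018
  u 134 27 z 90.16527272015918
  u 140 23 z 106.01229991674998
  u 146 26 z 102.52371777469982
lid panel slope [-0.0002  0.0041 89.3859] n 1149
lid U [-90.4492  92.9838] V [-62.6405  59.3913]
t 12.53 tcp box [124.1275  -0.3175  88.7485] dip 40.0 side 0.00025085489036514566 F box [1.1178 0.1717 0.5828] gap 0.0004943263481908923
from [0.5173 0.0553 0.0887] d mm [ -1.6508   4.7692 -14.8607] rot [ 0.0002 -0.0024  0.0023] deg 0.1913374085978341 minrows 0.251108748235676 t 12.525
```

Emit:
{"fn": "move_arm", "kwargs": {"motion": [[-1, -0.3, 0.6, -4.5, 0, 0, 0], [-1, -0.4, 1.2, -4, 0, 0, 0], [-1, -0.5, 1.4, -3.5, 0, 0, 0], [-1, -0.6, 1.5, -3, 0, 0, 0], [-1, -0.6, 1.4, -2.6, 0, 0, 0], [-1, -0.6, 1.4, -2.6, 0, 0, 0]]}}

```text
time: 13.28
tool_pos: [0.5144, 0.063, 0.0691]
tool_rot: [0.107, 0.698, -0.368, -0.605]
contact_force: [-0.5, -0.5, 0.5]
finger_gap: 0.008
```

Run:
```python
from clip import *
whereb();look("side")
whereb();go(*tclip(*tq(.1,6),40))
```

```text
t 13.28 tcp box [115.8994  -0.0631  69.1289] dip 40.0 side 0.0002376063390979515 F box [ 0.2877 -0.6774  0.4755] gap 0.007557125560926668
side clip px 587 U [ 80.6724 105.7137 159.257 ] V [-30.2038 -10.0048  26.9898] Z [ 70.7262  90.4595 113.5171]
  u 80 20 z 93.45454210076468
  u 86 26 z 95.23450170429717
  u 92 28 z 97.02235901751699
  u 98 80 z 98.30248818540107
  u 104 187 z 89.45590578271646
  u 110 90 z 79.20008610986105
  u 116 16 z 76.25234225675692
  u 122 11 z 84.23309142643681
  u 128 14 z 85.46286966285871
  u 134 21 z 89.29688686066578
  u 140 25 z 85.5902502599975
  u 146 23 z 91.58138032764734
lid panel slope [-0.0025  0.004  89.3748] n 1192
lid U [-90.3515  92.8628] V [-62.6395  59.0785]
t 13.32 tcp box [115.5617  -0.2346  68.8128] dip 39.9 side -9.143487702438071e-05 F box [ 0.3947 -0.1406 -0.5125] gap 0.004289058490357098
from [0.5141 0.0632 0.0688] d mm [-1.0182  3.0418 -4.8174] rot [ 0.     -0.0025  0.0018] deg 0.17814872389940872 minrows 0.09260139863533313 t 13.325
```

Emit:
{"fn": "move_arm", "kwargs": {"motion": [[-1, -0.5, 1.2, -1.2, 0, 0, 0], [-1, -0.5, 1.2, -1.2, 0, 0, 0], [-1, -0.5, 1.2, -1.2, 0, 0, 0], [-1, -0.5, 1.2, -1.2, 0, 0, 0], [-1, 0, 0, 0, 0, 0, 0]]}}

```text
time: 13.95
tool_pos: [0.5138, 0.0656, 0.0641]
tool_rot: [0.109, 0.698, -0.369, -0.604]
contact_force: [2.9, -8.3, -1.7]
finger_gap: 0.005
```

Emit:
{"fn": "move_arm", "kwargs": {"motion": [[-1, -0.5, 1.2, -1, 0, 0, 0], [-1, -0.5, 1.2, -1, 0, 0, 0], [-1, 0, 0, 0, 0, 0, 0]]}}

```text
time: 14.32
tool_pos: [0.5137, 0.0669, 0.0613]
tool_rot: [0.111, 0.698, -0.369, -0.603]
contact_force: [5.3, -10.6, -6.1]
finger_gap: 0.003
```

Run:
```python
from clip import *
whereb();look("side");whereb()
```

```text
t 14.32 tcp box [111.98     0.8197  61.3264] dip 40.6 side 0.003465089498947032 F box [11.8747  0.829  -6.1397] gap 0.003009343222358068
side clip px 552 U [ 83.8224 106.3877 156.3603] V [-30.4731  -8.904   30.3827] Z [ 70.7588  89.575  106.621 ]
  u 86 47 z 93.47105405095834
  u 92 43 z 93.91092045503264
  u 98 53 z 94.44445420233188
  u 104 182 z 88.99271090328668
  u 110 100 z 78.18405561028729
  u 116 9 z 75.45782349899899
  u 122 10 z 79.73519832940676
  u 128 13 z 84.94819172266627
  u 134 14 z 88.38150688051965
  u 140 18 z 85.3013493340892
  u 146 27 z 84.6450060435277
lid panel slope [ 0.0005  0.0042 89.5359] n 1198
lid U [-87.8101  96.2361] V [-61.5578  59.894 ]
t 14.38 tcp box [111.9208   0.8242  61.2924] dip 40.6 side 0.00342998506094991 F box [12.4565  0.525  -5.1292] gap 0.007039190338426115
```

Run:
```python
from clip import *
im,_,_=cloud("side");w,W,T=cloud("wrist");whereb();print(arm.get_state()["moment"],arm.get_state()["joints"])
a=cv2.resize(im[180:280,190:310],None,fx=3.6,fy=3.6,interpolation=2);b=cv2.resize(w[90:330,120:460],(510,360))
c=cv2.resize(im,(340,255));d=np.zeros((615,942,3),np.uint8);d[:360,:432]=a;d[:360,432:]=b;d[360:,:340]=c
cv2.imwrite("pics/s5.png",cv2.resize(d,None,fx=.84,fy=.84))
```

```text
t 14.47 tcp box [111.9538   0.8171  61.2597] dip 40.6 side 0.003485237061482632 F box [12.7558 -0.0796 -5.3212] gap 0.0055225332316431895
[-2.4443 -1.0664 -0.0214] [-0.4007  0.475   1.7618  0.5629  1.5944 -2.5565]
```

View pics/s5.png

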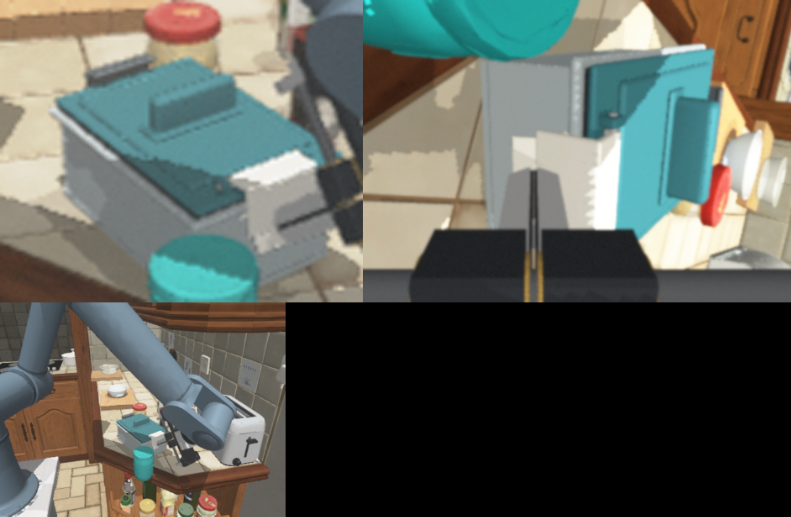

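Emit:
{"fn": "move_arm", "kwargs": {"motion": [[-1, 0.3, -0.8, -1.5, 0, 0, 0], [-1, 0.3, -0.8, -1.5, 0, 0, 0], [-1, 0, 0, -1, 0, 0, 0], [-1, 0, 0, 0, 0, 0, 0]]}}

```text
time: 14.98
tool_pos: [0.5118, 0.0688, 0.0584]
tool_rot: [0.106, 0.698, -0.367, -0.605]
contact_force: [1.4, -0.2, -0.4]
finger_gap: 0.004
```

Run:
```python
from clip import *
whereb();look("side");whereb()
```

```text
t 14.97 tcp box [109.4893  -0.193   58.378 ] dip 39.9 side -9.037363180703877e-05 F box [ 0.7336  1.1769 -0.3915] gap 0.00373743106417788
side clip px 536 U [ 83.5315 105.7569 156.7627] V [-29.602   -9.5572  29.6071] Z [ 70.6477  88.5702 103.0017]
  u 86 47 z 92.94925031597151
  u 92 56 z 92.47085040762116
  u 98 56 z 92.57333070656176
  u 104 219 z 84.35798413828527
  u 110 31 z 76.15265920064441
  u 116 9 z 73.32141041834211
  u 122 12 z 80.225294190925
  u 128 10 z 82.37237902133052
  u 134 16 z 85.77280014601318
  u 140 20 z 89.19342777056448
  u 146 26 z 84.6361621343249
lid panel slope [-0.0002  0.0044 88.8118] n 1185
lid U [-87.3342  96.205 ] V [-61.782   59.8699]
t 15.03 tcp box [109.5305  -0.208   58.3938] dip 39.9 side -0.00010102349391422434 F box [ 1.533  0.429 -1.413] gap 0.0035763500735438622
```

Emit:
{"fn": "move_arm", "kwargs": {"motion": [[-1, 4, -9, 6, 0, 0, 0], [-1, 6, -14, 12, 0, 0, 0], [-1, 8, -20, 20, 0, 0, 0], [-1, 8, -20, 25, 0, 0, 0], [-1, 0, 0, 25, 0, 0, 0], [-1, 0, 0, 0, 0, 0, 0]]}}

```text
time: 15.78
tool_pos: [0.5391, 0.005, 0.1487]
tool_rot: [0.108, 0.699, -0.368, -0.603]
contact_force: [-0.5, -0.7, -0.6]
finger_gap: 0.006
```

```bash
cat > fin.py <<'E'
from clip import *
whereb()
for n in("wrist","side"):
    im=look(n,"f_"+n)
    D=np.load("pics/f_%s.npz"%n);Q=(D["W"]-CB)@B*1000;U,V,Z=Q[...,0],Q[...,1],Q[...,2];lo=D["im"].min(-1)
    m=(lo>110)&(np.ptp(D["im"].astype(int),-1)<45)&(abs(V)<27)&(U>98)&(U<125)&(Z<100)&(Z>45)
    for z in range(48,98,6):
        k=m&(abs(Z-z)<3)
        if k.sum()>3: print("  front z",z,k.sum(),"u",np.median(U[k]))
    im0=D["im"];h=cv2.cvtColor(im0,cv2.COLOR_BGR2HSV);W=D["W"]
    r=((h[...,0]<8)|(h[...,0]>174))&(h[...,1]>150)&(abs(W[...,0]-.51)<.06)&(abs(W[...,1]-.31)<.06)
    if r.sum()>10: print(n,"red cap",r.sum(),np.median(W[r],0),W[r].max(0))
a=np.load("pics/f_side.npz")["im"];b=np.load("pics/f_wrist.npz")["im"]
a=cv2.resize(a[140:290,180:340],None,fx=2.56,fy=2.56,interpolation=2)
cv2.imwrite("pics/fin.png",cv2.resize(np.hstack([a,b]),None,fx=.85,fy=.85))
S=np.load("pics/side0.npz");h=cv2.cvtColor(S["im"],cv2.COLOR_BGR2HSV);W=S["W"]
r=((h[...,0]<8)|(h[...,0]>174))&(h[...,1]>150)&(abs(W[...,0]-.51)<.06)&(abs(W[...,1]-.31)<.06);print("red cap at start",r.sum(),np.median(W[r],0))
E
python3 fin.py
```

```text
t 15.78 tcp box [178.928    0.365  148.6792] dip 40.2 side 0.002256077218273601 F box [ 0.4424 -0.7663 -0.648 ] gap 0.005773673991797909
wrist clip px 1970 U [ 85.1479 106.1734 107.923 ] V [-30.6109  -0.8607  29.7736] Z [70.385  90.9857 95.5271]
  u 86 188 z 94.91200341155678
  u 92 219 z 94.46704238865452
  u 98 263 z 94.41194932784258
  u 104 877 z 87.39537279244452
  u 110 417 z 80.74477067467673
lid panel slope [-0.0032  0.0045 91.0214] n 3272
lid U [-87.039   97.1932] V [-59.5924  60.7696]
  front z 48 153 u 110.97551758117507
  front z 54 277 u 108.88326278012151
  front z 60 222 u 107.17658701778007
  front z 66 230 u 107.122540687834
  front z 72 228 u 107.03501389912074
  front z 78 242 u 106.88615850005996
  front z 84 259 u 106.82999429111265
  front z 90 267 u 106.7197326090345
  front z 96 373 u 103.4519442348527
wrist red cap 437 [0.4959 0.3048 0.0989] [0.5285 0.3458 0.1014]
side clip px 418 U [ 83.731  104.7681 107.7387] V [-29.0735  -2.1951  31.2551] Z [70.7029 89.7766 93.8577]
  u 86 48 z 92.69363809159326
  u 92 50 z 92.25318120961848
  u 98 62 z 92.43612861630388
  u 104 223 z 84.02692813597457
  u 110 33 z 79.16761120867704
lid panel slope [-0.0023  0.0043 88.8179] n 1211
lid U [-87.2882  96.3006] V [-61.9793  59.7801]
  front z 48 60 u 109.62492352404877
  front z 54 60 u 107.17569868287848
  front z 60 53 u 106.25297351050293
  front z 66 47 u 106.21192035913388
  front z 72 60 u 106.22405216950817
  front z 78 53 u 106.03196301430489
  front z 84 52 u 106.11560116274677
  front z 90 91 u 104.50327847558759
  front z 96 16 u 103.22258606096798
side red cap 16 [0.4911 0.2984 0.096 ] [0.5086 0.3034 0.0981]
red cap at start 21 [0.4913 0.2974 0.0967]
```

View pics/fin.png

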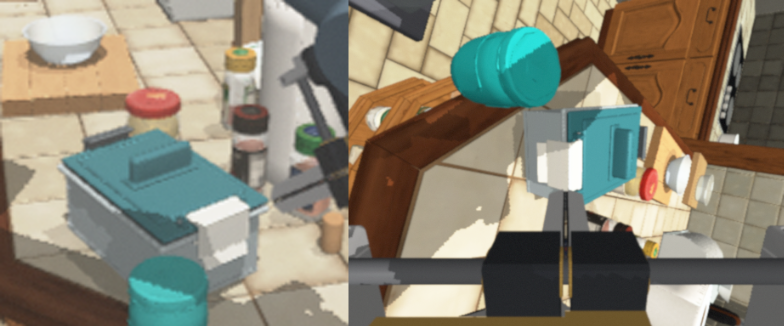

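```bash
python3 -c "
from plant import arm
print(arm.hand_in())"
```

```text
the job is handed in; nothing more can be done
None
```

The box is closed and the job is handed in at about 16 s of the 54 s allowed. I gripped the lid by its bar and hooked its plain end under the bracket at 13° tilt. I then laid it level on the seal, let go, and pushed the clip down with the closed fingertips until it snapped. Hand-in returns no verdict, so the results below are my own last checks.

**What the last checks showed:**
- **Clip:** the front plate is vertical to about 0.015 rad (limit 0.06). The push force fell from about 13 N to about 1 N as it snapped.
- **Lid level:** slopes are at most 0.005 rad (limit 0.03). The lid's origin is about 82 mm above the box's underside (limit 83.5).
- **Red-capped jar:** within about 1 mm of where it started, and upright by eye.
- **Other jars and bowl:** they look unmoved in the final picture; I did not measure them.
- **Potatoes:** they are under the closed lid, so I could not see them at the end, but nothing touched them.
- **Robot:** clear of everything.

**What disagreed:**
- **First push:** my first pushes on the clip met about 12 N inward with the tool dragged down, until I steered lower.
- **Lid shift:** during those pushes the lid slid about 3 mm toward the clip end. That puts its plain edge at about −91 mm against the −88.5 mm limit. It is also slightly past the stated shut range of +2.5 mm, though that is within my measuring error.
- **Panel height:** the side camera reads the lid's panel about 2 mm lower than the wrist camera, which fits the calibration tolerance.

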